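Turn the tablet caddy over into the feeder

TASK

The tablet caddy lies lid up in the blue rest and its lid is loose: pinch it by lid and base, turn it over without letting the lid gape or a tablet fall out, and lay it lid down on the sloping ledges of the aluminium feeder. Push it down the slope until the stiff orange feed plate is against its end stop, then let go; leave the other things on the table where they stand.

Things in the scene. Friction and masses are not known exactly. Their poses are not given: they have to be found in the camera images.
- caddy_mid (a point): Centre of the closed tablet caddy, a white box with green side panels and loose green lid: 130 mm (x) by 60 mm (y) by 52 mm (z, out through the lid; base at z = -26 mm, lid top at +26 mm). About 0.3 kg with its tablets. It starts lid up on the 45 degree slope of the rest, z leaning to the left, y down the slope to the left; lid and base are bare in the middle and can be pinched there.
- caddy: The caddy's box without the lid; origin under the centre of its base, same axes as caddy_mid.
- lid_mid (a point): Centre of the loose green lid, a flat plate 128 x 58 x 8 mm with a lip 7 mm deep that sits inside the box with about 2.5 mm of play each way. Shut, this point is 22 mm from caddy_mid along the caddy's z. Nothing but its weight holds it: facing downwards it drops off unless it is pressed against the box.
- tablet_1: White tablet in the caddy, a hard disc 31 mm across and 14 mm thick, free to rattle about in the box; origin at the centre of one flat side.
- tablet_2: White tablet in the caddy, a hard disc 31 mm across and 14 mm thick, free to rattle about in the box; origin at the centre of one flat side.
- rest: Blue stand fixed to the table that holds the caddy at the start, its centre 105 mm above this origin; x level, away from the robot, y to the left; the bed slopes down at 45 degrees to +y, with a fixed stop under the caddy's lower long side. Ledges hold only the caddy's ends (|x| over 51 mm); between them it is open down to a foot plate 8 mm thick, room for a finger. Open upwards: lift the caddy straight up.
- feeder: Aluminium stand fixed to the table, origin and axes like the rest's. Across the lower end of its bed stands an orange feed plate, 132 mm wide. It starts drawn out 8 to 20 mm up the slope, by an amount not told; it stays put under the caddy's weight and takes about 8 N down the slope to slide to its end stop, where its face touches the lower long side (y = +30 mm from feeder_home) of the fully home caddy.
- feeder_home (a point): Centre of the caddy when fully home in the feeder, 105 mm above the table. y points down the slope (45 degrees below level, to the left), x level along the caddy's length, z square to the slope, up. Ledges 26 mm below it (z = -26 mm, |x| 51 to 69 mm) carry the caddy's ends; side guides at |x| = 71 mm reach up to z = +11 mm; open upwards, and open below in the middle for a finger.
- funnel: Bystander: blue funnel standing on its mouth, 115x126x100 mm; origin at the centre of its underside.
- tape_roll: Bystander: roll of beige tape lying flat, 98 mm across, 25 mm high; origin at the centre of its underside.
- scrub_brush: Bystander: wooden scrubbing brush, 61x154x46 mm; origin at the centre of its underside.

How it is judged:
By the outcome, as a careful person would: the job done as asked, in the order asked, and still so for the second after the job is handed in, with the robot touching nothing.
It also fails if it takes over 42 s, if anything falls off the work surface, if the arm or the gripper's body presses on something with over 40 N, if the wrist force passes 120 N, or if a joint passes its speed limit or range.

ROBOT

A 6-joint arm with a two-finger parallel gripper is mounted at the origin on a cart in front of the work surface, level with it; the furniture and walls round the work are solid. World frame = base frame: x ahead of the robot, y to its left, z up, the work surface at z = 0. Lengths are in m, angles in degrees, forces in N, time in s.
With the tool pointing down it reaches from about 0.375 to 0.75 m from the base axis. Payload 9 kg.
Tool frame: the origin (TCP) lies where the fingers leave the gripper's body, on its centre line; the fingertips stand 73 mm ahead of it and the grasp point (between the pads) lies 54 mm ahead of it (robot.tip_reach is the distance from the TCP to the fingertips, in m); z points along the fingers, y is the direction in which the jaws open and shut (so a half turn about z gives the same grasp; the last joint's range is limited). The gripper opens to 85 mm and grips with 20 to 120 N. Pads are 22 mm wide; open, the fingers measure 114 mm over their backs; the gripper's body (76 mm by 85 mm) begins 54 mm behind the grasp point. The pads swing forward as they close: fully open they stand 13 mm farther back than shut.
Start: joints at [58.115, 5.964, 5.575, 89.605, 0, 77.527], TCP at [0.199, 0.566, 0.304] pointing down, gripper open.
Joint ranges: [-171.21, 171.21], [-48.23, 106.86], [-62.78, 66.21], [-105.2, 120.99], [-86.42, 89.51], [-180, 180]. Speed limits (degrees/s): [127.2, 127.2, 147.25, 180, 180, 180].

INTERFACE

Orientations are given as [roll, pitch, yaw] about the fixed x, y, z axes, in that order (R = Rz(yaw) Ry(pitch) Rx(roll)).
In Python, from plant import robot gives the robot as it stands. Calls block until the motion is done:
- robot.move_pose(position, orientation): joint-space move of the TCP to a pose.
- robot.line_to(position, vel=0.15, rotation=None, guard=None): straight line of the TCP; rotation=None keeps the orientation; vel is the mean speed in m/s. With guard (N) it stops when the force on the tool has changed by that much, and returns True; else False.
- robot.goto_joints(angles): joint-space move.
- robot.set_gripper(opening): finger opening in m; the grip force is fixed at half the most; returns when the fingers have stopped.
- robot.pause(seconds).
- robot.ik(position, orientation): joint angles nearest the present ones, or None.
- robot.observe(): the state.
- robot.grab_frame(name): name is "scene" or "top" or "wrist"; returns the picture (384x512x3 uint8, blue, green, red); there is no depth.
- robot.get_calibration(name): a dict with "vertical_fov" (degrees; the focal length in pixels is half the picture's height over the tangent of half this angle, whatever the lens; pixels are square), "cx", "cy" (the principal point, pixels), "rvec" (rotation vector, rad) and "tvec" (3), from world to camera coordinates, as OpenCV has them. Camera axes: x right, y down, z forward; pixel columns grow to the right and rows downward; lengths in m; the calibration is good to about 2 mm. A picture is of the moment at which its call begins: read the wrist's pose just before it. get_calibration takes no time and is no camera call; for the wrist camera it gives the pose at the moment of the call.
A pose or a line that the arm cannot do raises robot.IKError and nothing moves.
- robot.job_done(): hands the job in, once; it reports no verdict.
The state is a dict: "time": time; "q": joint angles; "qvel": joint speeds; "joint_torque": joint torques, N m; "tool_pos": TCP position; "tcp_rot": TCP orientation; "ft_force": force on the tool from outside, world axes, zero at the start; "torque": the same for the moment, N m; "gripper_width": finger opening in m.
Only numpy, scipy, OpenCV 4.12 (cv2) and the standard library are available. Lean on these libraries where they do the work, as an engineer would, in place of code of your own. Each camera call takes 0.05 s, during which the arm holds its last target. There are 200 camera calls.

## Working session

There is one attempt and no reset: what is moved stays moved. The work goes in short steps, each a Python script; the robot and the scene stay as the last script left them, time stands still between calls to the robot, and variables do not carry over. Pictures are saved under pics/ and viewed, about 8 in all and at most 12, crops included, and the job is handed in when it is done.

```bash
ls; mkdir -p pics; python3 - <<'E'
from plant import robot
import cv2
for n in("scene","top"):
    f=robot.grab_frame(n); cv2.imwrite(f"pics/{n}0.png",cv2.resize(f,None,fx=1.5,fy=1.5,interpolation=cv2.INTER_CUBIC)); print(n,robot.get_calibration(n))
s=robot.observe(); print(s)
E
```

```text
pics
scene {'vertical_fov': 45.16998241180802, 'cx': 253.43196460696132, 'cy': 188.45414198928572, 'rvec': array([ 2.23483602, -0.9682423 ,  0.39226686]), 'tvec': array([-0.46525172,  0.33553671,  1.32706663])}
top {'vertical_fov': 56.951637502909875, 'cx': 250.43397980227826, 'cy': 192.62102969167486, 'rvec': array([ 2.17324065, -2.17815602,  0.08633478]), 'tvec': array([-0.07651477,  0.63870843,  1.01831332])}
{'time': 0.1, 'q': array([ 5.81146448e+01,  5.99671518e+00,  5.53410950e+00,  8.96037625e+01,
       -1.50326447e-03,  7.75275738e+01]), 'qvel': array([-0.05095051, -0.02530019,  0.16142876,  0.08033179, -0.01231298,
       -0.09169261]), 'joint_torque': array([ 5.50046854e-03, -5.58203101e+01,  5.04723573e+01,  1.30013184e-02,
       -3.14347344e-04, -1.63400932e-05]), 'tool_pos': array([0.19930747, 0.56572359, 0.30320943]), 'tcp_rot': array([-1.79934873e+02, -1.28657378e-02,  1.60587065e+02]), 'ft_force': array([-0.30938234,  0.64924304,  1.24155839]), 'torque': array([-0.0262508 ,  0.01578355,  0.01589638]), 'gripper_width': 0.08535502889906293}
```

View pics/scene0.png

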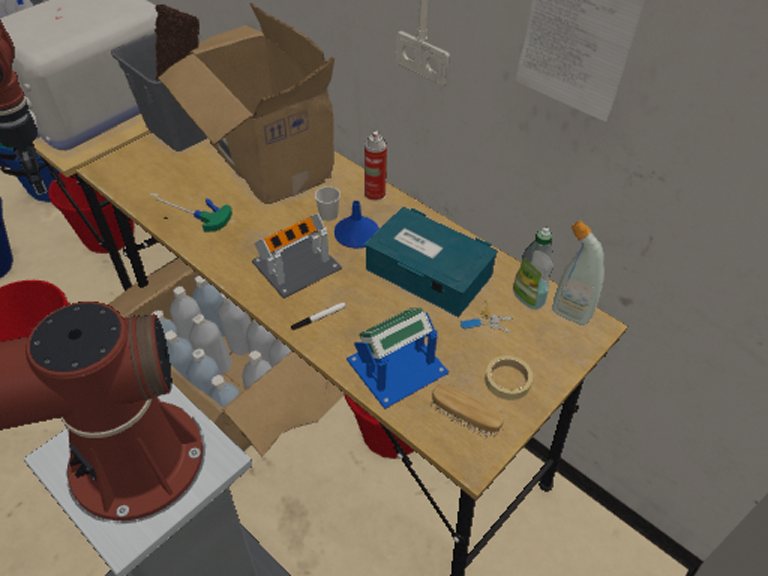

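View pics/top0.png

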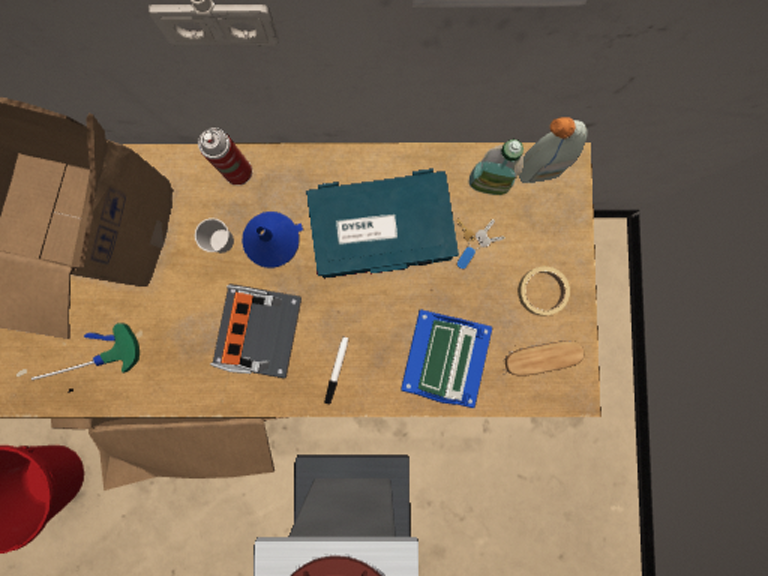

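The scene shows the blue rest with the caddy on the right (top view about 447,358) and the feeder with its orange plate on the left (about 257,330). Next I'll enlarge both stands.

```bash
python3 - <<'E'
import cv2,numpy as np
f=cv2.imread("pics/top0.png"); f=cv2.resize(f,(512,384),interpolation=cv2.INTER_AREA)
from plant import robot
f=robot.grab_frame("top")
cs=[]
for (u,v) in((137,183),(262,200)):
    c=cv2.resize(f[v:v+76,u:u+72],None,fx=5.5,fy=5.5,interpolation=cv2.INTER_CUBIC)
    for k in range(0,72,10):
        cv2.putText(c,str(u+k),(int(k*5.5),8),0,.3,(255,255,255),1);c[:,int(k*5.5)][::4]=(255,255,0)
        cv2.putText(c,str(v+k),(0,int(k*5.5)+3),0,.3,(255,255,255),1);c[int(k*5.5),::4]=(255,255,0)
    cs.append(c)
cv2.imwrite("pics/crops.png",np.hstack(cs))
E
```

```text
(no output)
```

View pics/crops.png

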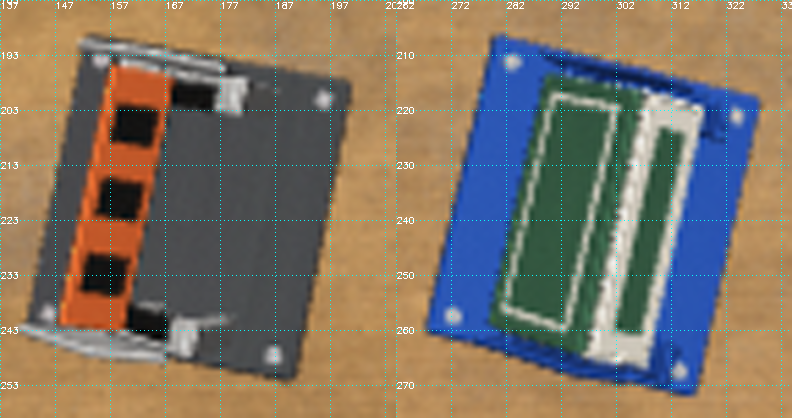

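The crop gives these positions.
- **Feeder plate screws** (crop px): (101,60), (323,99), (48,313), (273,355).
- **Rest plate screws**: (512,62), (736,116), (452,316), (680,371).
- **Caddy silhouette corners**: right edge (703,103) to (650,368), left edge (547,75) to (490,325).

```bash
cat > h.py <<'E'
import cv2,numpy as np
from plant import robot
from scipy.spatial.transform import Rotation as R
def K(c): 
    f=192/np.tan(np.radians(c["vertical_fov"]/2)); return np.array([[f,0,c["cx"]],[0,f,c["cy"]],[0,0,1]])
def ray(c,uv,z):
    Rm=cv2.Rodrigues(c["rvec"])[0]; o=-Rm.T@c["tvec"]; d=Rm.T@np.linalg.inv(K(c))@np.r_[uv,1]
    return o+d*(z-o[2])/d[2]
def proj(c,P): return cv2.projectPoints(np.atleast_2d(P).astype(float),c["rvec"],np.asarray(c["tvec"],float),K(c),None)[0][:,0]
E
python3 - <<'E'
from h import *
c=robot.get_calibration("top")
def cr(p,u0,v0,off): return np.array([u0+(p[0]-off+.5)/5.5-.5, v0+(p[1]+.5)/5.5-.5])
F=[ray(c,cr(p,137,183,0),.008) for p in((101,60),(323,99),(48,313),(273,355))]
S=[ray(c,cr(p,262,200,396),.008) for p in((512,62),(736,116),(452,316),(680,371))]
for n,P in(("feeder",F),("rest",S)):
    P=np.array(P); print(n,P.round(4).tolist(),P.mean(0))
    x=(P[0]+P[1]-P[2]-P[3]); y=P[0]+P[2]-P[1]-P[3]
    print(" yaw from x",np.degrees(np.arctan2(x[1],x[0])),"from y",np.degrees(np.arctan2(-y[0],y[1])),np.linalg.norm(x)/2,np.linalg.norm(y)/2)
C=[ray(c,cr(p,262,200,396),z) for p,z in(((703,103),.1078),((650,368),.1078),((547,75),.102),((490,325),.102))]
C=np.array(C);print("caddy",C.round(4).tolist(),C.mean(0)); x=C[0]+C[2]-C[1]-C[3]; print(np.degrees(np.arctan2(x[1],x[0])),np.linalg.norm(x)/2)
s=C[0]+C[1]-C[2]-C[3];print(np.linalg.norm(s)/2)
E
```

```text
feeder [[0.6382, 0.2095, 0.008], [0.6165, 0.0877, 0.008], [0.5008, 0.2354, 0.008], [0.4781, 0.1132, 0.008]] [0.55841581 0.16143047 0.008     ]
 yaw from x -10.55002801996384 from y -10.30986146013362 0.14025020508998423 0.12401642463969963
rest [[0.5851, -0.1742, 0.008], [0.5556, -0.2953, 0.008], [0.4486, -0.1406, 0.008], [0.4193, -0.2627, 0.008]] [ 0.50216256 -0.21821577  0.008     ]
 yaw from x -13.651418160925726 from y -13.608890087589131 0.14035847438474514 0.1251102055775845
caddy [[0.5615, -0.2593, 0.1078], [0.4331, -0.2313, 0.1078], [0.5756, -0.1834, 0.102], [0.4533, -0.1541, 0.102]] [ 0.50584997 -0.20702755  0.1049    ]
-12.882900110316543 0.1285948882098298
0.07861431108177304
```

```bash
cat >> h.py <<'E'
def slope(yaw): return (R.from_euler('z',yaw,degrees=True)*R.from_euler('x',-45,degrees=True)).as_matrix()
def tool(S,opt):  # opt +1: tool y=+S z ; -1: tool y=-S z ; tool z = S y
    return np.column_stack([-opt*S[:,0],opt*S[:,2],S[:,1]])
def rpy(M): return R.from_matrix(M).as_euler('xyz',degrees=True)
G=.054
rest=np.array([.5055,-.2070,.105]); yr=-13.5
feed=np.array([.5606,.1732,.105]); yf=-10.45
E
python3 - <<'E'
from h import *
np.set_printoptions(precision=1,suppress=True)
for n,P,y in(("rest",rest,yr),("feed",feed,yf)):
    S=slope(y)
    for o in(1,-1):
        M=tool(S,o)
        for nm,off in(("at",np.zeros(3)),("back80",-.08*S[:,1]),("up60",np.array([0,0,.06])),("up150",np.array([0,0,.15]))):
            p=P+off-G*M[:,2]
            print(n,o,nm,robot.ik(p,rpy(M)))
s=robot.observe(); w=robot.get_calibration("wrist"); Rw=cv2.Rodrigues(w["rvec"])[0]
T=R.from_euler('xyz',s["tcp_rot"],degrees=True).as_matrix()
print("cam in tool",T.T@(-Rw.T@w["tvec"]-s["tool_pos"])*1000,"\naxes",T.T@Rw.T,w["vertical_fov"])
E
```

```text
rest 1 at [-53.6  26.    2.7  99.4  32.8 -49.9]
rest 1 back80 [-57.5  29.1  12.5 108.1  30.6 -53.8]
rest 1 up60 [-53.6  23.2   5.6 105.2  32.8 -49.9]
rest 1 up150 [-53.6  20.9  12.2 114.1  32.8 -49.9]
rest -1 at [-53.6  26.    2.7  99.4  32.8 130.1]
rest -1 back80 [-57.5  29.1  12.5 108.1  30.6 126.2]
rest -1 up60 [-53.6  23.2   5.6 105.2  32.8 130.1]
rest -1 up150 [-53.6  20.9  12.2 114.1  32.8 130.1]
feed 1 at [-17.    0.9 -23.9  71.8  44.6  -9.2]
feed 1 back80 [-23.3  -0.3 -19.2  83.7  43.6 -17.9]
feed 1 up60 [-17.   -2.2 -20.4  78.3  44.6  -9.2]
feed 1 up150 [-17.   -4.6 -13.3  87.8  44.6  -9.2]
feed -1 at [-17.    0.9 -23.9  71.8  44.6 170.8]
feed -1 back80 [-23.3  -0.3 -19.2  83.7  43.6 162.1]
feed -1 up60 [-17.   -2.2 -20.4  78.3  44.6 170.8]
feed -1 up150 [-17.   -4.6 -13.3  87.8  44.6 170.8]
cam in tool [ 84.9   0.4 -70.8] 
axes [[ 0.  -0.9 -0.3]
 [ 1.   0.   0. ]
 [ 0.  -0.3  0.9]] 61.00637458763482
```

```bash
python3 - <<'E'
from h import *
import json
np.set_printoptions(precision=4,suppress=True)
ims=[]
for n,P,y in(("feed",feed,yf),("rest",rest,yr)):
    yaw=180+y
    robot.move_pose(P+[0,0,.19],[180,0,yaw]); print(robot.observe()["time"],robot.observe()["q"])
    robot.pause(.15); c=robot.get_calibration("wrist"); f=robot.grab_frame("wrist")
    cv2.imwrite(f"pics/{n}_w.png",f); json.dump({k:np.asarray(v).tolist() for k,v in c.items()},open(n+".json","w"))
    S=slope(y); print(n,proj(c,P).round(1))
    g=cv2.resize(f,None,fx=1.5,fy=1.5,interpolation=cv2.INTER_CUBIC)
    # overlay predicted box outline corners
    for q in np.array([[a,b,d] for a in(-.065,.065) for b in(-.03,.03) for d in(-.026,.026)]):
        u=proj(c,P+S@q)[0]; cv2.circle(g,tuple(int(x) for x in (u*1.5).round()),3,(0,0,255) if q[2]>0 else (255,0,255),-1)
    cv2.imwrite(f"pics/{n}_v.png",g)
E
```

```text
2.075 [ 4.4887  3.5283  2.0934 88.5651  0.0123 14.881 ]
feed [[256.3 188.3]]
3.7083 [-35.9041  -3.5416  -4.9748  88.5646   0.0143 -22.4641]
rest [[256.  187.6]]
```

View pics/feed_v.png

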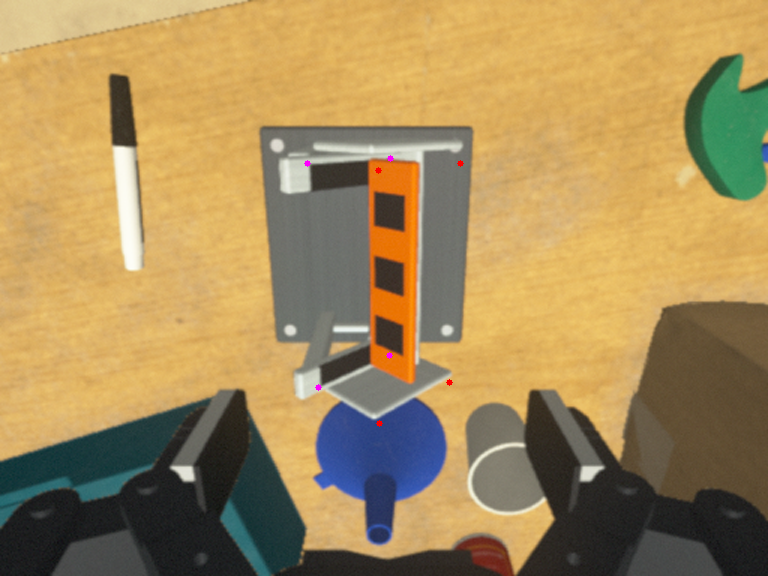

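View pics/rest_v.png

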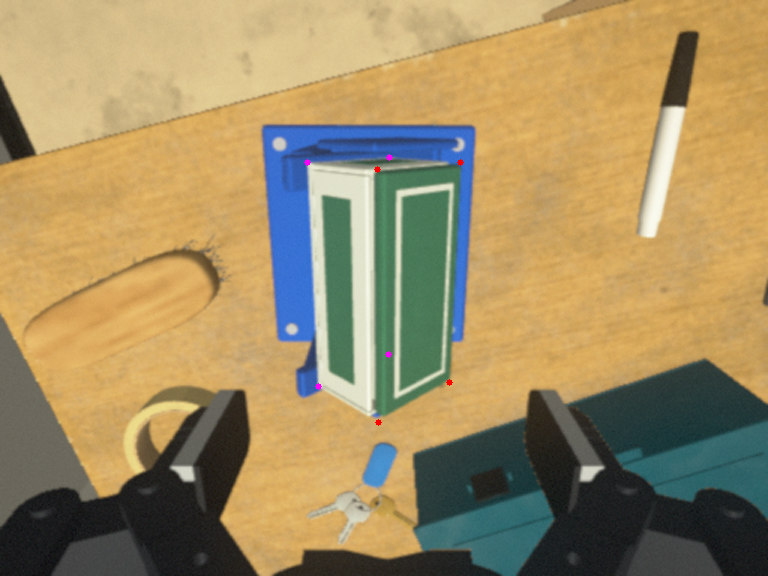

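The overlaid prediction matches the caddy in the rest to about 2 mm (corners near 308,163, 378,170 and 460,163). The feeder's screws (278,145), (457,145), (290,330), (447,330) match the rest's in their own view, so both poses are good. The next step is to grasp.

```bash
python3 - <<'E'
from h import *
np.set_printoptions(precision=4,suppress=True)
def st(t): s=robot.observe(); print(t,round(s["time"],2),s["tool_pos"],s["ft_force"].round(1),round(s["gripper_width"],4))
S=slope(yr); M=tool(S,-1); o=rpy(M)
P=rest+S@[0,0,.0015]-G*S[:,1]
b=P-.08*S[:,1]
u=b+[0,0,.07]
print(robot.ik(u,o),robot.ik(b,o))
robot.move_pose(u,o); st("up")
robot.line_to(b,vel=.2); st("back")
hit=robot.line_to(P,vel=.1,guard=8); st(f"at {hit}")
c=robot.get_calibration("wrist");cv2.imwrite("pics/at_w.png",robot.grab_frame("wrist"))
if not hit:
    robot.set_gripper(.045); st("grip")
    cv2.imwrite("pics/grip_w.png",robot.grab_frame("wrist"))
    a=[cv2.imread(f"pics/{n}_w.png") for n in("at","grip")]
    cv2.imwrite("pics/g2.png",cv2.resize(np.hstack(a),(800,300),interpolation=cv2.INTER_AREA))
E
```

```text
[-57.4292  27.0931  17.332  114.9907  30.6143 126.2803] [-57.4292  28.9486  12.3808 108.1839  30.6143 126.2803]
up 6.12 [ 0.4837 -0.2979  0.2709] [ 0.3 -0.6 -0. ] 0.0854
back 6.62 [ 0.4837 -0.2978  0.2016] [-0.3 -0.2 -0. ] 0.0855
at False 7.58 [ 0.497  -0.2436  0.1448] [ 0.1 -0.3 -0. ] 0.0855
grip 8.04 [ 0.4969 -0.2438  0.1445] [-1.3 -5.5  2.4] 0.0515
```

View pics/g2.png

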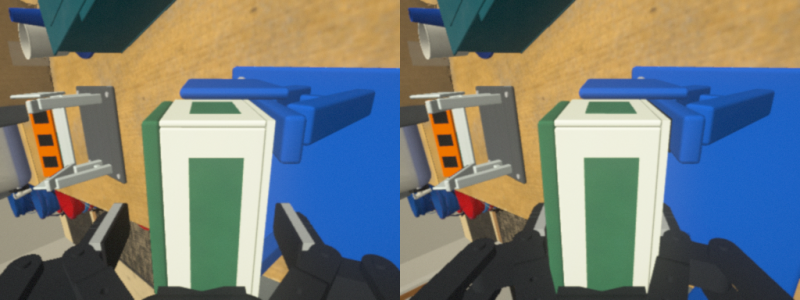

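Grip closed at 51.5 mm, centred on lid and base. Next I lift and turn it over on the way to the feeder.

```bash
python3 - <<'E'
from h import *
np.set_printoptions(precision=4,suppress=True)
def st(t): s=robot.observe(); print(t,round(s["time"],2),s["tool_pos"],s["ft_force"].round(1),round(s["gripper_width"],4))
p=robot.observe()["tool_pos"]
robot.line_to(p+[0,0,.15],vel=.12); st("lifted")
S=slope(yf); o=rpy(tool(S,1))
T=feed+S@[0,-.026,.02]-G*S[:,1]
print(robot.ik(T+[0,0,.12],o),robot.ik(T,o))
robot.move_pose(T+[0,0,.12],o); st("over")
robot.line_to(T+[0,0,.03],vel=.15); robot.pause(.2); st("near")
cv2.imwrite("pics/near_w.png",robot.grab_frame("wrist")); f=robot.grab_frame("scene"); cv2.imwrite("pics/near_s.png",f)
w=cv2.imread("pics/near_w.png")
c=cv2.resize(f[105:225,130:270],(448,384),interpolation=cv2.INTER_CUBIC)
cv2.imwrite("pics/near.png",cv2.resize(np.hstack([w,c]),(800,320)))
E
```

```text
lifted 9.49 [ 0.4967 -0.2437  0.2937] [ 0.4  0.3 -2.5] 0.0514
[-17.4822  -4.5113 -12.9567  88.5344  44.5706  -9.8957] [-17.4822  -0.8359 -22.058   75.7577  44.5706  -9.8957]
over 11.58 [0.553  0.1311 0.2956] [ 0.1 -0.  -2.2] 0.0511
near 12.53 [0.5534 0.1313 0.2068] [ 1.  -0.5 -2. ] 0.051
```

View pics/near.png

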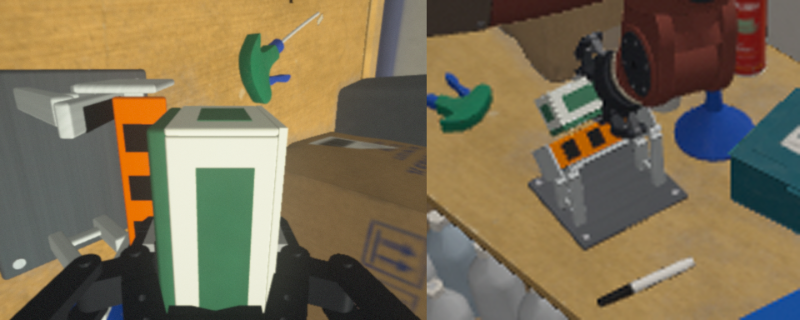

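Lid shut (green plate tight on the white box), now facing down-slope, lined up over the feeder. Next I lay it down and push.

```bash
python3 - <<'E'
from h import *
np.set_printoptions(precision=4,suppress=True)
S=slope(yf)
def st(t):
    s=robot.observe(); q=S.T@(s["tool_pos"]+G*S[:,1]-feed)*1000
    print(t,round(s["time"],2),"slope mm",q.round(1),"F slope",(S.T@s["ft_force"]).round(1),round(s["gripper_width"],4)); return q/1000
def at(q): return feed+S@np.asarray(q)-G*S[:,1]
print(robot.line_to(at([0,-.026,.02]),vel=.1,guard=8)); st("T")
h=robot.line_to(at([0,-.026,.005]),vel=.05,guard=5); st(f"z5 {h}")
if not h: h=robot.line_to(at([0,-.026,-.006]),vel=.015,guard=4)
q=st(f"down {h}")
if h and abs(q[2])<.006:
    z=q[2]+.0003
    h=robot.line_to(at([0,.006,z]),vel=.015,guard=22); st(f"push {h}")
E
```

```text
False
T 13.08 slope mm [ -0.3 -25.8  19.9] F slope [ 0.5  1.8 -1.9] 0.051
z5 False 13.53 slope mm [  0.1 -26.1   4.7] F slope [ 0.   1.1 -2.3] 0.0511
down True 14.04 slope mm [ -0.1 -25.8  -1.4] F slope [ 1.  -0.8  2.8] 0.0515
push True 15.45 slope mm [-0.2 -3.3 -1.1] F slope [-2.8 -8.1  1.8] 0.0513
```

```bash
python3 - <<'E'
from h import *
S=slope(yf)
def at(q): return feed+S@np.asarray(q)-G*S[:,1]
for k in range(8):
    h=robot.line_to(at([0,-.0025+.001*k,-.0011]),vel=.01,guard=30)
    s=robot.observe(); print(k,h,round(s["time"],2),(S.T@(s["tool_pos"]+G*S[:,1]-feed)*1000).round(1),(S.T@s["ft_force"]).round(1),round(s["gripper_width"],4))
    if h or (S.T@s["ft_force"])[1]<-35: break
robot.pause(.1)
f=robot.grab_frame("wrist"); cv2.imwrite("pics/push_w.png",f)
t=robot.grab_frame("scene"); cv2.imwrite("pics/push_s.png",t)
c=cv2.resize(t[120:210,150:255],(448,384),interpolation=cv2.INTER_CUBIC)
cv2.imwrite("pics/push.png",cv2.resize(np.hstack([f,c]),(800,320)))
E
```

```text
0 False 15.7 [-0.2 -3.2 -1.2] [ -7.7 -16.2   2.2] 0.0514
1 False 15.95 [-0.  -3.1 -1. ] [-13.8 -28.3   1.3] 0.0514
2 False 16.2 [ 0.1 -3.  -0.9] [-20.4 -40.6   1.4] 0.0516
```

View pics/push.png

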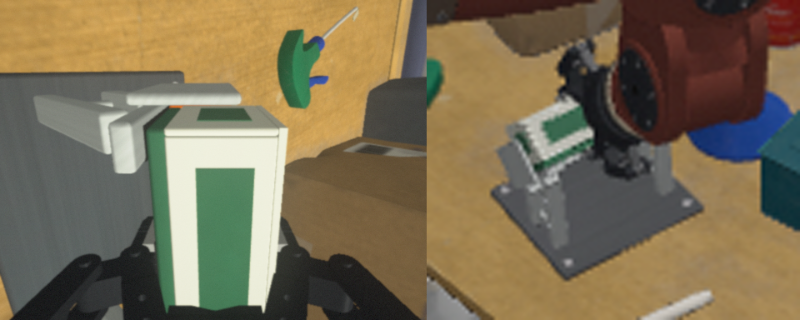

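The push is hard against something: 40 N with no movement, where the plate itself needs only about 8 N. I'll ease the load, let go, back out and check from the same relative viewpoint as the rest picture.

```bash
python3 - <<'E'
from h import *
S=slope(yf)
def at(q): return feed+S@np.asarray(q)-G*S[:,1]
def st(t):
    s=robot.observe(); print(t,round(s["time"],2),(S.T@(s["tool_pos"]+G*S[:,1]-feed)*1000).round(1),(S.T@s["ft_force"]).round(1),round(s["gripper_width"],4))
robot.line_to(at([-.0003,-.0029,-.0011]),vel=.01); st("ease")
robot.set_gripper(.085); st("open")
h=robot.line_to(at([0,-.095,-.0005]),vel=.12,guard=10); st(f"back {h}")
if not h:
    robot.line_to(at([0,-.095,-.0005])+[0,0,.07],vel=.2)
    robot.move_pose(feed+[0,0,.19],[180,0,180+yf]); robot.pause(.2); st("view")
    c=robot.get_calibration("wrist"); f=robot.grab_frame("wrist"); cv2.imwrite("pics/fin_w.png",f)
    g=[cv2.resize(cv2.imread(f"pics/{n}_w.png")[75:290,170:320],(400,573),interpolation=cv2.INTER_CUBIC) for n in("rest","fin")]
    cv2.imwrite("pics/fin.png",np.hstack(g))
E
```

```text
ease 16.79 [-0.1 -3.3 -1.2] [-3.2 -9.7  1.3] 0.0511
open 17.23 [-0.5 -2.6 -1.3] [ 0.6 -0.2  0.9] 0.085
back False 18.14 [ -0.3 -94.4  -0.7] [ 0.   0.2 -0.5] 0.0851
view 19.59 [  0.2 -80.7 132.3] [-0.6  0.5 -0.1] 0.0851
```

View pics/fin.png

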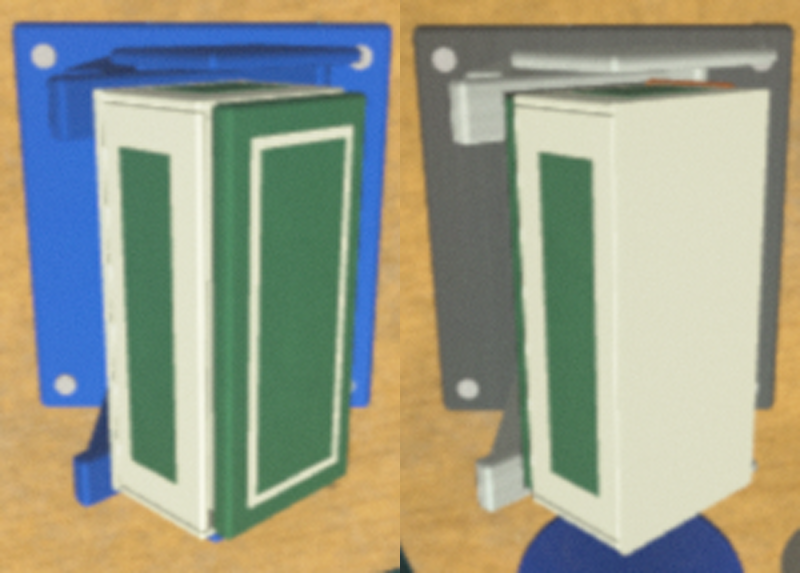

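The fin/rest comparison shows the caddy lid down on the ledges, the thin green lid edge tight against the box. Its corners in fin.png are (613,115), (769,90), (516,97), (625,553), (752,482), (533,500). I'll fit the pose to those points.

```bash
python3 - <<'E'
from h import *
np.set_printoptions(precision=2,suppress=True)
c=robot.get_calibration("wrist"); S=slope(yf)
px=np.array([(613,115),(769,90),(516,97),(625,553),(752,482),(533,500)],float)-[400,0]
uv=(px+.5)/2.667-.5+[170,75]
L=np.array([(-65,-30,26),(-65,30,26),(-65,-30,-18),(65,-30,26),(65,30,26),(65,-30,-18)])/1000.
print("home-model residual px\n",uv-proj(c,feed+L@S.T))
ok,r,t=cv2.solvePnP(L,uv,K(c),None)
Rc=cv2.Rodrigues(c["rvec"])[0]; Ro=Rc.T@cv2.Rodrigues(r)[0]; po=Rc.T@(t[:,0]-np.asarray(c["tvec"]).ravel())
print("fit resid",(uv-cv2.projectPoints(L,r,t,K(c),None)[0][:,0]).ravel())
print("offset in slope mm",S.T@(po-feed)*1000,"rot deg",np.degrees(R.from_matrix(S.T@Ro).as_rotvec()))
f=cv2.imread("pics/fin_w.png")
a=cv2.resize(f[85:170,205:320],(800,591),interpolation=cv2.INTER_CUBIC); cv2.imwrite("pics/finz.png",a)
E
```

```text
home-model residual px
 [[-5.34  4.84]
 [-1.56  0.46]
 [-0.51  1.81]
 [-1.5  -0.06]
 [-0.68  0.39]
 [-0.84  0.59]]
fit resid [-0.94  1.04 -0.18 -1.01  1.59 -0.65  0.61 -0.6  -0.3   0.13 -0.79  1.07]
offset in slope mm [ 1.32  0.05 -1.24] rot deg [2.13 0.69 1.4 ]
```

View pics/finz.png

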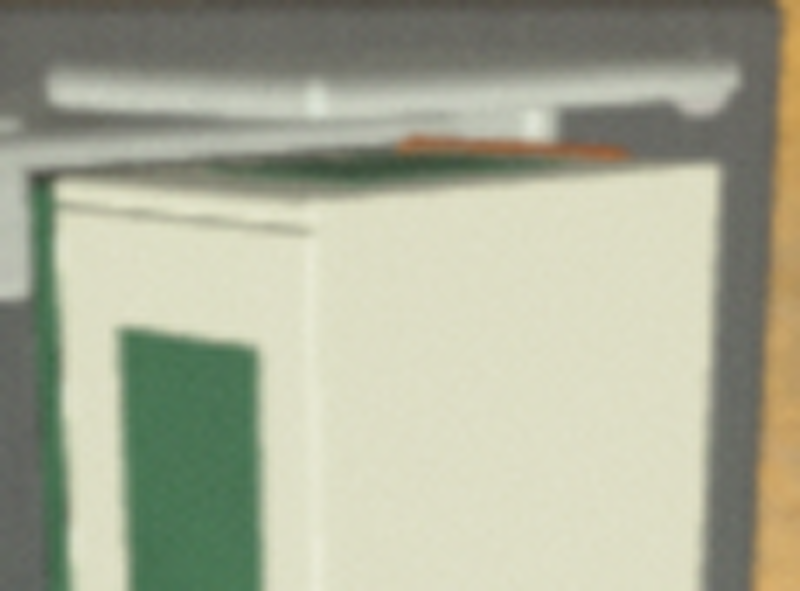

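```bash
python3 - <<'E'
from h import *
f=robot.grab_frame("top"); robot.job_done(); cv2.imwrite("pics/end_top.png",cv2.resize(f,None,fx=1.5,fy=1.5))
E
```

```text
the job is handed in; nothing more can be done
```

View pics/end_top.png

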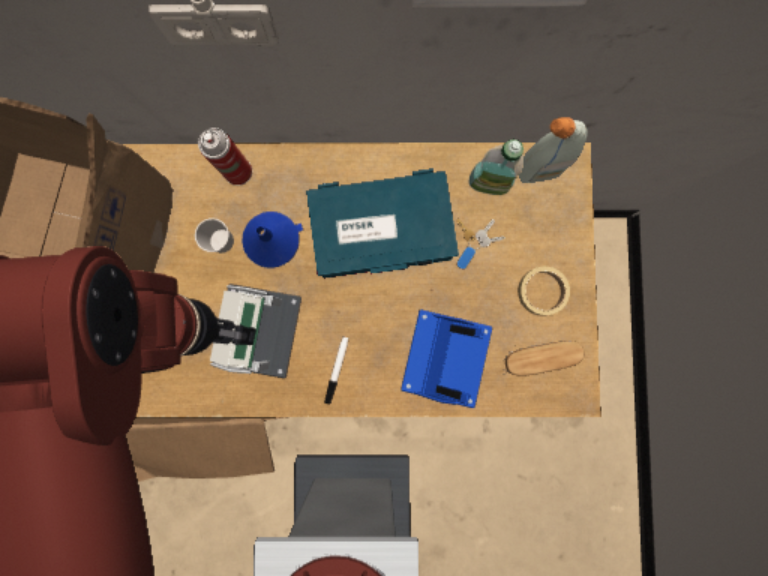

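The caddy is lid down in the feeder and, as far as I could check, fully home. I handed the job in at about 20 s. I pinched it by lid and base, lifted it, turned it over by rolling the wrist and laid it on the ledges. I then pushed it down the slope to a hard stop, let go and backed out.

**Last checks**
- **Push:** the caddy stopped hard, with the load rising to about 40 N and almost no movement (0.3 mm).
- **Position:** the same view as the rest, compared by eye, puts the caddy within about 1 mm of home, with the orange plate right behind it.
- **Lid:** shut, with no gap seen and no tablets seen outside the box.
- **Rest of the table:** the final top view shows the bystanders where they stood and the gripper clear above the caddy.

**Checks that disagreed or were limited**
- The tool's own reading was about 3 mm short of my nominal home point at the stop. I put this down to caddy-in-grip offset and calibration.
- There was an unexplained sideways load of about 20 N at full push.
- My rough pose fit gave 0 mm along the slope and 1.3 mm sideways, with up to 2° of rotation. One corner was misread, so I trusted the view comparison instead.
- The plate's end stop itself was hidden from view.

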